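# Shut the repaired spice-cabinet door and clamp its new edge strip

### The job

Push the little spice cabinet's glazed door fully shut so that it clicks home on its catch. Then, working the blue push clamp only by its red trigger, pump the trigger until the black rubber foot presses firmly, but not crushingly, on the pale new strip on the door's edge, and finish while still holding the trigger squeezed so that the pressure stays on; leave everything else where it stands.

Things in the scene. Friction and masses are not known exactly. Their poses are not given: they have to be found in the camera images.
- board: Plywood repair board 220 x 500 x 18 mm, fixed, carrying the dark spice cabinet and, at its +y side, the blue push clamp. Origin: on the counter, in the shut door's mid-plane, at the outer face of the pale strip when the door is shut. Axes: +x out of the cabinet's front (away from the robot, within 0.25 rad), +y from hinge towards clamp, z up. 'Board' coordinates below are in this frame, in mm.
- door (a joint): Opening of the glazed door about its upright hinge, rad: 0 = shut against its stop and on the catch; grows as it swings out to board +x; starts 0.5 to 0.9 and stays where left. A sprung roller under the cornice resists from 0.10 rad, hardest just before 0.046 (about 6 N at the free edge), then snaps the door to 0 and holds it.
- hinge (a point): Point on the door's hinge axis (upright), at the height of the door's top edge: board x 0, y -170, z 150 mm. The door is 18 mm thick (9 mm each side of the axis), 170 mm wide from the axis to the strip's face, from z 22 to z 150 mm.
- door_push (a point): Point on the door's outer face at its top edge, 125 mm from the hinge axis, moving with the door. Push here with the fingertips 20 to 40 mm below it; a brass knob stands 23 mm out of the face near the free edge, 90 mm below the top. Its axes are the door's: x out of the outer face, y from hinge to free edge.
- door_leaf: The glazed door: dark frame, glass pane, and on its free edge the new pale wooden strip, 12 mm thick, 18 deep, 128 high. Origin: on the hinge axis at the door's lower edge (22 mm above the counter).
- strip_edge (a point): Centre of the spot on the strip's outer face where the foot will press (board x 0, y 0, z 75 mm when the door is shut).
- trigger (a joint): Travel of the red trigger, m: 0 = released, 0.018 = fully squeezed, towards board -y and the fixed black grip. A light spring returns it (3 N released, 6 N squeezed). Each full squeeze drags the rod along one to one after some lost motion, in steps of the 7 mm tooth pitch: 14 mm as a rule, at times 7; released, it slips back over the teeth and the rod stays.
- blade: Red upright trigger blade 24 mm wide (board x), 12 thick (board y), z 96 to 156; back face at board y 180 released, 162 squeezed. In front of it the fixed black grip, equally wide, y 130 to 146, z 93 to 155: 50 mm over both released, 32 squeezed. They stand on the blue casting x -26 to 26, y 115 to 237, top z 95. Origin is not on the blade: use blade_back.
- blade_back (a point): Middle of the blade's back face (the face to push towards the grip), 15 mm below its top; moves with the trigger.
- squeeze (a point): Fixed point half way between the grip's front face and the blade's back face when squeezed: board x 0, y 146, z 125. TCP here, tool down, fingers closing along board y: opened to 80 mm or more the gripper passes outside both (blade's back 34 mm to one side, grip 16 to the other); closing to 32 mm pushes the blade its full stroke and the other finger just meets the grip.
- rod (a joint): Travel of the steel ratchet rod in m towards the door (board -y): starts 0 to 0.02, at most 0.075. With the foot unpressed, the foot's face is 55 mm minus this travel from the shut strip. The rod is held by 4 N of friction only, so a pressure above that lasts only while the trigger is held.
- pad (a joint): How far the sprung foot is pushed in on the rod's end, m: 0 = free, 2.5 N per mm, up to 22 mm. Wanted at the end: 6 to 32 N, so 2.4 to 12.8 mm (aim at 4 to 8 mm); above 36 N (14.4 mm) the strip is crushed. The force on the foot is the push on the blade less about 10 N, so squeeze gently: a blade travel of 4 mm after first touch is enough.
- foot: Black rubber foot of the clamp, a disc 26 mm across and 10 mm thick with a red collar behind it, on the door end of the rod. Not to be touched by the robot. Its origin is not on the foot: use foot_face.
- foot_face (a point): Centre of the foot's pressing face, board x 0, z 75 mm.
- rod_bar: Steel ratchet rod of the clamp (12 mm thick, along board x 0, z 75) with a dark toothed rack on top and a black end cap (20 mm across) behind the clamp. Not to be touched by the robot. Origin is not on the rod.
- glue_jar: Jar 38 mm across, 65 mm high, loose on the board; origin at the centre of its underside. Leave alone.
- offcut: Pale wooden offcut 18 x 90 x 12 mm, loose on the board; origin at the centre of its underside. Leave alone.
- tumbler_a: Glass tumbler 68 mm across, 90 mm high, on the counter; origin at the centre of its underside. Leave alone.
- tumbler_b: Glass tumbler like the other. Leave alone.
- mug: Blue mug 80 mm across, 90 mm high, on the counter; origin at the centre of its underside. Leave alone.
- green_bottle: Green glass bottle 68 mm across, 210 mm high, on the counter; origin at the centre of its underside. Leave alone.
- screwdriver: Yellow-handled screwdriver 180 mm long lying on the counter. Leave alone.
- cornice (a point): Middle of the top of the cabinet's top board (cornice), which overhangs the door: board x -144 to 11, y -182 to 4, z 156 to 168. The cabinet body below it spans x -140 to -9, y -176 to -2.

How it is judged:
By the outcome, as a careful person would: the job done as asked, in the order asked, and still so for the second after the job is handed in, while the arm keeps its last pose, push and grip.
It also fails if it takes over 72 s, if anything falls off the work surface, if the arm or the gripper's body presses on something with over 40 N, if the wrist force passes 120 N, or if a joint passes its speed limit or range.

### The arm

A 6-joint arm with a two-finger parallel gripper is mounted at the origin on the work surface. World frame = base frame: x ahead of the robot, y to its left, z up, the work surface at z = 0. Lengths are in mm, angles in rad, forces in N, time in s.
With the tool pointing down it reaches from about 350 to 975 mm from the base axis. Payload 7.1 kg.
Tool frame: the origin (TCP) lies between the finger pads, 19 mm behind the fingertips; this is the grasp point; z points along the fingers, y is the line along which they close (so a half turn about z gives the same grasp; the last joint's range is limited). The gripper opens to 88 mm and grips with 3 to 60 N. Pads are 20 mm wide; open, the fingers measure 115 mm over their backs; the gripper's body (75 mm by 178 mm) begins 61 mm behind the grasp point.
Start: joints at [-1.306, 0.423, 1.63, -0, 1.089, -0.019], TCP at [175.022, -599.977, 241.375] pointing down, gripper open.
Joint ranges: [-3, 3], [-0.9, 2.11], [0.09, 2.58], [-1.31, 4.45], [0.11, 2.69], [-2.54, 2.54]. Speed limits (rad/s): [2.39, 2.39, 3.01, 3.14, 3.14, 3.14].

### API

Orientations are given as a rotation vector (axis times angle).
In Python, from workcell import status, eyes, ticket gives the robot as it stands.
- The arm moves only by the shell command python3 -m jog 'ROWS' [OPENING]. ROWS is a JSON object whose key "ticks" holds a list of rows, 1 to 5 of them, each of 6 numbers: dx, dy, dz in parts of the range, where 1.0 means 500 mm, then a rotation vector rx, ry, rz in normalised numbers (1 is pi rad); each row shifts and turns the commanded pose from where the row before left it, along the tool's axes as they then stand; what a row does not reach is not made up. A row lasts 1/12 s, in which the tool goes at most 41.7 mm and 0.125 rad, less where a joint would pass 70% of its speed; a pose out of reach is approached as far as the arm can. OPENING is the finger opening in mm, set as the command begins (- or left out keeps the last). The fingers move at their own pace and stop on an object; the grip force is fixed at half the most. Time passes only in rows, so rows that do not move let the fingers close. It prints the time, the measured TCP pose, the force, the opening and the grip force at its end. A shift or turn number past 1, either way, is cut back to 1. Input that does not fit is refused with a message, and nothing moves.
- status.get_obs(): the state, without advancing time (a new reading comes with each control period).
- eyes.get_image(name): name is "scene" or "top" or "wrist"; returns a dict with "img" (384x512x3 uint8, red, green, blue), "range_z" (384x512 float32, mm along the optical axis (not along the pixel's ray), 0 where there is no reading), "fx", "fy", "cx", "cy" (pixels), "k1" (the pictures are not rectified: a ray, as slopes to the right and down, at radius r is drawn at 1 + k1 r^2 times it, then the intrinsics apply), "R" (3x3) and "t" (3): a world point X has camera coordinates R X + t. Camera axes: x right, y down, z forward; pixel columns grow to the right and rows downward; lengths in mm; the calibration is good to about 2 mm. A picture is of the moment at which its call begins.
- ticket.close_job(): hands the job in; it is judged then, once.
The state is a dict: "t": time; "qpos": joint angles; "qvel": joint speeds; "joint_torque": joint torques, N m; "ee_pos": TCP position; "orientation": TCP orientation; "ft_force": force on the tool from outside, world axes, zero at the start; "moment": the same for the moment, N m; "width": finger opening in mm; "grasp_force": force on a finger pad.
Only numpy, scipy, OpenCV 4.12 (cv2) and the standard library are available. Lean on these libraries where they do the work, as an engineer would, in place of code of your own. Each camera call takes 0.05 s, during which the arm holds its last target. There are 200 camera calls.

## Working session

There is one attempt and no reset: what is moved stays moved. The work goes in short steps, Python scripts to look and compute and a shell command to move; the robot and the scene stay as the last step left them, time stands still between calls to the robot, and variables do not carry over. Pictures are saved under pics/ and viewed, at most 10 in all, crops included, and the job is handed in when it is done.

```bash
mkdir -p pics; ls; cat > h.py <<'E'
import numpy as np, cv2
from workcell import status, eyes, ticket
def cap(n):
    d=eyes.get_image(n); np.save(f'pics/{n}.npy',d,allow_pickle=True); return d
def world(d,u,v,z=None):
    """pixels->world using range image (z None) or plane z"""
    u=np.atleast_1d(u);v=np.atleast_1d(v)
    K=np.array([[d['fx'],0,d['cx']],[0,d['fy'],d['cy']],[0,0,1.]])
    p=cv2.undistortPoints(np.stack([u,v],1).astype(np.float64).reshape(-1,1,2),K,np.array([d['k1'],0,0,0,0.])).reshape(-1,2)
    ray=np.c_[p,np.ones(len(p))]; R=np.array(d['R']);t=np.array(d['t'])
    if z is None: return (ray*d['range_z'][v.astype(int),u.astype(int)][:,None]-t)@R
    C=-R.T@t; r=ray@R; return C+r*((z-C[2])/r[:,2])[:,None]
def save(d,name): cv2.imwrite(f'pics/{name}.png',d['img'][...,::-1])
E
python3 - <<'E'
from h import *
a=cap('scene');b=cap('top')
im=np.hstack([a['img'],b['img']]);
for n,d in(('scene',a),('top',b)): save(d,n+'0'); print(n,(-np.array(d['R']).T@d['t']).round(), d['fx'],d['k1'],(d['range_z']>0).mean())
print(status.get_obs())
E
```

```text
pics
scene [1328.  235.  861.] 438.4716664997761 0.03031121835142814 0.9959462483723959
top [ 483. -106. 1130.] 379.7230628197986 0.03597382391760117 0.9959716796875
{'t': 0.1, 'qpos': array([-1.30602306e+00,  4.23804071e-01,  1.63056464e+00, -1.40002926e-05,
        1.08863754e+00, -1.89933326e-02]), 'qvel': array([-4.30711785e-05,  1.90703535e-04, -3.13595971e-03, -1.27323332e-03,
        2.07800213e-04,  2.68823598e-04]), 'joint_torque': array([-7.04712274e-04, -5.45612240e+01, -2.74324715e+01,  6.44368306e-02,
        1.87821494e-02, -3.40211375e-05]), 'ee_pos': array([ 174.88678423, -599.54774432,  240.67389728]), 'orientation': array([-3.10863538e+00, -4.44057445e-01,  2.91387345e-04]), 'ft_force': array([ 0.35988947,  0.98776012, -0.16589334]), 'moment': array([ 0.05548866, -0.06907075,  0.00462915]), 'grasp_force': 0.0, 'width': 87.8448772816439}
```

View pics/scene0.png

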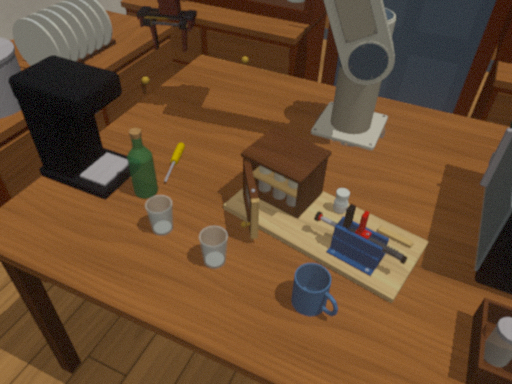

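View pics/top0.png

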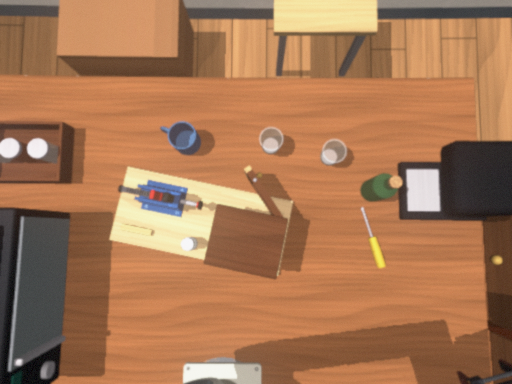

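The scene and top views show the cabinet (dark cornice at top-view px ~(245,240)), its door open from about (285,218) to (248,168), the clamp at ~(162,198), and the tumblers at (271,140) and (334,152). Next I measure the board frame.

```bash
cat > m.py <<'E'
from h import *
def cloud(n):
    d=np.load(f'pics/{n}.npy',allow_pickle=True).item()
    v,u=np.nonzero(d['range_z']>0); P=world(d,u,v); return d,P,d['img'][v,u].astype(int),u,v
if __name__=='__main__':
  for n in('top','scene'):
    d,P,c,u,v=cloud(n)
    roi=(P[:,0]>300)&(P[:,0]<750)&(P[:,1]>-350)&(P[:,1]<300)
    cab=roi&(P[:,2]>160)&(P[:,2]<176)
    r=cv2.minAreaRect(P[cab][:,:2].astype(np.float32)); print(n,'cornice',cab.sum(),r,np.median(P[cab][:,2]))
    hsv=cv2.cvtColor(d['img'],cv2.COLOR_RGB2HSV)[v,u].astype(int)
    red=roi&((hsv[:,0]<6)|(hsv[:,0]>174))&(hsv[:,1]>190)&(hsv[:,2]>110)
    rt=red&(P[:,2]>145)
    print('red top',rt.sum(),P[rt].mean(0).round(1),np.ptp(P[rt],axis=0).round(1), u[rt].mean(),v[rt].mean())
    lo=red&(P[:,2]<100)&(P[:,2]>50); print('red low',lo.sum(),P[lo].mean(0).round(1))
    blk=roi&(hsv[:,2]<60)&(P[:,2]>145)&(P[:,2]<165)&(P[:,1]>0); print('grip',blk.sum(),P[blk].mean(0).round(1),np.ptp(P[blk],axis=0).round(1))
    bl=roi&(abs(hsv[:,0]-111)<10)&(hsv[:,1]>140)&(P[:,2]>85)&(P[:,2]<105)&(P[:,0]<630); print('blue top',bl.sum(),P[bl].mean(0).round(1), cv2.minAreaRect(P[bl][:,:2].astype(np.float32)))
    bd=roi&(abs(P[:,2]-18)<5); print('board',bd.sum(),cv2.minAreaRect(P[bd][:,:2].astype(np.float32)))
    if n=='top':
      dr=roi&(P[:,2]>135)&(P[:,2]<157)&(P[:,1]<0)&(P[:,0]>480); print('door',dr.sum(),cv2.minAreaRect(P[dr][:,:2].astype(np.float32)),cv2.boxPoints(cv2.minAreaRect(P[dr][:,:2].astype(np.float32))))
E
python3 m.py
```

```text
top cornice 4555 ((453.3875427246094, -68.31149291992188), (185.9947967529297, 154.65933227539062), 78.50703430175781) 167.70710269881747m.py:14: RuntimeWarning: Mean of empty slice.
  print('red top',rt.sum(),P[rt].mean(0).round(1),np.ptp(P[rt],axis=0).round(1), u[rt].mean(),v[rt].mean())
  ret = um.true_divide(
Traceback (most recent call last):
  File "m.py", line 14, in <module>
    print('red top',rt.sum(),P[rt].mean(0).round(1),np.ptp(P[rt],axis=0).round(1), u[rt].mean(),v[rt].mean())
                                                    ~~~~~~^^^^^^^^^^^^^^
ValueError: zero-size array to reduction operation maximum which has no identity
```

```bash
cat > m2.py <<'E'
from m import *
psi=np.radians(78.507-90); ex=np.array([np.cos(psi),np.sin(psi)]); ey=np.array([-ex[1],ex[0]])
O=np.array([453.39,-68.31])+66.5*ex+89*ey
def toB(P): return np.c_[(P[:,:2]-O)@ex,(P[:,:2]-O)@ey,P[:,2]]
def toW(b): return O+b[0]*ex+b[1]*ey
if __name__=='__main__':
  print('O',O,'psi',psi)
  for n in('top','scene'):
    d,P,c,u,v=cloud(n); B=toB(P); print(n)
    roi=(B[:,0]>-160)&(B[:,0]<160)&(B[:,1]>-260)&(B[:,1]<300)&(B[:,2]>10)
    def show(k,m):
        m=m&roi
        if m.sum()>3: print(k,m.sum(),np.median(B[m],axis=0).round(1),np.percentile(B[m],3,axis=0).round(1),np.percentile(B[m],97,axis=0).round(1))
        else: print(k,m.sum())
    r,g,b=c.T
    red=(r>100)&(g<.35*r)&(b<.35*r)
    show('redhi',red&(B[:,2]>120)&(B[:,1]>100)); show('collar',red&(B[:,2]<100)&(B[:,1]<115)&(B[:,1]>-10))
    show('grip',(c.max(1)<70)&(B[:,2]>120)&(B[:,1]>100))
    show('blue',(b>1.5*r)&(B[:,1]>80)&(B[:,2]>85)&(B[:,2]<103))
    show('board',(abs(B[:,2]-18)<4))
    dk=(c.max(1)<70)&(abs(B[:,0])<25)&(B[:,2]>55)&(B[:,2]<95)
    show('foot',dk&(B[:,1]>0)&(B[:,1]<90)); show('cap',dk&(B[:,1]>238))
    m=roi&(B[:,0]>13)&(B[:,1]<10)&(abs(B[:,2]-150)<6)
    if m.sum()>20:
        rr=cv2.minAreaRect(B[m][:,:2].astype(np.float32)); print('door',m.sum(),rr,cv2.boxPoints(rr).round(1).tolist())
        h=B[m][:,:2]-[0,-170]; far=h[np.hypot(*h.T)>60]; a=np.arctan2(far[:,0],far[:,1]); print('theta',np.median(a),'len',np.hypot(*h.T).max())
E
python3 m2.py
```

```text
O [536.28970305   5.65545973] psi -0.2005906909317082
top
redhi 0
collar 0
grip 0
blue 255 [-13.6 165.5  94.3] [-21.5 117.3  90.4] [ 21.3 223.   97.7]
board 6245 [-36.7 119.6  17.8] [-143.3 -171.7   14.5] [ 66.  291.5  21.3]
foot 0
cap 0
door 407 ((64.08673095703125, -105.66490173339844), (157.97830200195312, 18.088891983032227), 44.93761444091797) [[1.7999999523162842, -155.10000610351562], [14.600000381469727, -167.89999389648438], [126.4000015258789, -56.29999923706055], [113.5999984741211, -43.5]]
theta 0.7831127462098673 len 169.79859355125927
scene
redhi 67 [ 11.3 175.7 147.4] [ -2.2 171.7 122. ] [ 15.7 178.8 160.2]
collar 5 [ 5.8 65.5 82.3] [ 1.5 63.4 78.4] [ 8.6 65.7 86.6]
grip 106 [ 12.2 140.3 144.7] [ -0.3 133.5 121. ] [ 15.  145.1 158.3]
blue 364 [ 21.  175.5  95.3] [-15.5 120.7  86. ] [150.6 232.2  99.3]
board 5243 [ 14.8 109.8  19.7] [-139.3 -166.1   16. ] [ 72.2 294.6  21.8]
foot 15 [11.9 60.3 84. ] [ 3.1 57.5 77.4] [15.3 63.3 89.7]
cap 46 [  9.5 279.2  84.1] [  3.  240.6  78. ] [ 13.4 287.8  89.2]
door 329 ((65.69827270507812, -106.85088348388672), (164.5174560546875, 18.60781478881836), 45.119850158691406) [[1.100000023841858, -158.60000610351562], [14.199999809265137, -171.6999969482422], [130.3000030517578, -55.099998474121094], [117.0999984741211, -42.0]]
theta 0.8029213408919471 len 173.4162597633448
```

```bash
cat > go.py <<'E'
# usage: go.py bx by z  -> displacement in tool axes (now), and after-alignment axes, plus rotvec still to turn
from m2 import *; import sys
from scipy.spatial.transform import Rotation as Ro
o=status.get_obs(); R=Ro.from_rotvec(o['orientation']).as_matrix()
y0=np.r_[ey,0]; y0=y0*np.sign(y0@R[:,1]); z0=np.array([0,0,-1.]); T=np.c_[np.cross(y0,z0),y0,z0]
p=o['ee_pos']; print('board pos',toB(p[None])[0].round(1),'rot todo',Ro.from_matrix(R.T@T).as_rotvec().round(3),'F',(o['ft_force']).round(1),'w',round(o['width'],1),'t',round(o['t'],2),'q',o['qpos'].round(2))
print('aligned tool x,y in world',T[:,0].round(2),T[:,1].round(2))
for a in sys.argv[1:]:
    b=eval(a); w=np.r_[toW(b),b[2]]; print(b,'world',w.round(),'now',(R.T@(w-p)).round(1),'aligned',(T.T@(w-p)).round(1))
E
python3 go.py 140,-130,241 140,-130,139 106,-103,139
python3 - <<'E'
from m2 import *
d,P,c,u,v=cloud('top'); 
for n,(x,y) in dict(ta=(271,140),tb=(334,152),bot=(380,187),mug=(182,138)).items():
    print(n,world(d,[x],[y],90)[0].round(), toB(world(d,[x],[y],90))[0].round())
E
```

```text
board pos [-233.6 -665.1  240.7] rot todo [-0.001  0.     0.484] F [ 0.4  1.  -0.2] w 87.8 t 0.1 q [-1.31  0.42  1.63 -0.    1.09 -0.02]
aligned tool x,y in world [ 0.98 -0.2   0.  ] [-0.2  -0.98 -0.  ]
(140, -130, 241) world [ 648. -150.  241.] now [ 5.798e+02 -2.996e+02  1.000e-01] aligned [ 3.736e+02 -5.351e+02 -3.000e-01]
(140, -130, 139) world [ 648. -150.  139.] now [ 579.8 -299.4  102.1] aligned [ 373.6 -535.1  101.7]
(106, -103, 139) world [ 620. -116.  139.] now [ 562.2 -339.2  102.2] aligned [ 339.6 -562.1  101.7]
ta [ 730. -133.   90.] [217. -98.  90.]
tb [ 697. -308.   90.] [ 220. -275.   90.]
bot [ 600. -432.   90.] [ 150. -416.   90.]
mug [734. 115.  90.] [172. 147.  90.]
```

The manual's scale: shifts go in shares of 500 mm and turns go in shares of pi rad. Converting my numbers, 35 mm / 500 = 0.07, -33 mm / 500 = -0.066, 0.121 rad / 3.1416 = 0.0385.

```bash
python3 -m jog '{"ticks": [[0.07, -0.036, 0, 0, 0, 0.0385], [0.066, -0.044, 0, 0, 0, 0.0385], [0.06, -0.052, 0, 0, 0, 0.0385], [0.052, -0.06, 0, 0, 0, 0.0385], [0.046, -0.066, 0, 0, 0, 0]]}' 0
python3 -m jog '{"ticks": [[0.046, -0.066, 0, 0, 0, 0], [0.046, -0.066, 0, 0, 0, 0], [0.046, -0.066, 0, 0, 0, 0], [0.046, -0.066, 0, 0, 0, 0], [0.046, -0.066, 0, 0, 0, 0]]}'
python3 go.py 140,-130,139
```

```text
t: 0.52
ee_pos: [318.7, -462.2, 241.1]
orientation: [-3.125, 0.32, 0.001]
ft_force: [0.5, -0.7, -0.6]
width: 58.1
grasp_force: 0.0
t: 0.93
ee_pos: [464.0, -322.6, 241.2]
orientation: [-3.126, 0.309, 0.001]
ft_force: [-0.1, 0.6, -0.5]
width: 24.6
grasp_force: 0.0
board pos [  -5.4 -336.1  241.2] rot todo [-0.     0.     0.004] F [-0.1  0.6 -0.5] w 24.6 t 0.93 q [-0.63  0.34  1.76 -0.    1.04  1.14]
aligned tool x,y in world [ 0.98 -0.2   0.  ] [-0.2  -0.98 -0.  ]
(140, -130, 139) world [ 648. -150.  139.] now [ 146.3 -205.5  102.2] aligned [ 145.4 -206.1  102.2]
```

Scaled: -34 mm / 500 = -0.068, 24 mm / 500 = 0.048.

```bash
python3 -m jog '{"ticks": [[0.048, -0.068, 0.034, 0, 0, 0], [0.048, -0.068, 0.034, 0, 0, 0], [0.048, -0.068, 0.034, 0, 0, 0], [0.048, -0.068, 0.034, 0, 0, 0], [0.048, -0.068, 0.034, 0, 0, 0]]}'
python3 -m jog '{"ticks": [[0.05, -0.07, 0.034, 0, 0, 0], [0, 0, 0, 0, 0, 0.0013], [0, 0, 0, 0, 0, 0]]}'
python3 go.py 106,-103,139 67,-72,139 27,-60,139
```

```text
t: 1.35
ee_pos: [603.9, -189.9, 161.6]
orientation: [-3.126, 0.309, 0.001]
ft_force: [0.6, -0.4, -0.3]
width: 0.2
grasp_force: 0.0
t: 1.6
ee_pos: [631.3, -163.1, 145.5]
orientation: [-3.126, 0.31, 0.004]
ft_force: [-0.3, -0.5, 0.3]
width: 0.3
grasp_force: 0.0
board pos [ 126.8 -146.5  145.5] rot todo [-0.     0.003  0.003] F [-0.3 -0.5  0.3] w 0.3 t 1.6 q [-0.27  0.58  1.63 -0.    0.94  1.5 ]
aligned tool x,y in world [ 0.98 -0.2   0.  ] [-0.2  -0.98 -0.  ]
(106, -103, 139) world [ 620. -116.  139.] now [-20.6 -43.5   6.5] aligned [-20.8 -43.5   6.5]
(67, -72, 139) world [588. -78. 139.] now [-59.5 -74.6   6.6] aligned [-59.8 -74.5   6.5]
(27, -60, 139) world [551. -59. 139.] now [-99.5 -86.7   6.8] aligned [-99.8 -86.5   6.5]
```

Scaled: -15 mm / 500 = -0.03, -14 mm / 500 = -0.028.

```bash
python3 -m jog '{"ticks": [[-0.014, -0.03, 0.006, 0, 0, 0], [-0.014, -0.028, 0.006, 0, 0, 0], [-0.012, -0.028, 0, 0, 0, 0], [0, 0, 0, 0, 0, 0]]}'
python3 -m jog '{"ticks": [[-0.02, -0.016, 0, 0, 0, 0], [-0.02, -0.016, 0, 0, 0, 0], [-0.02, -0.016, 0, 0, 0, 0], [-0.018, -0.014, 0, 0, 0, 0], [0, 0, 0, 0, 0, 0]]}'
python3 go.py 50,-65,139 31,-60,139 24,-59,139
```

```text
t: 1.93
ee_pos: [618.3, -116.5, 141.5]
orientation: [-3.125, 0.314, 0.002]
ft_force: [0.3, 0.1, -0.3]
width: 0.4
grasp_force: 0.0
t: 2.35
ee_pos: [585.8, -79.1, 141.2]
orientation: [-3.126, 0.314, 0.003]
ft_force: [-0.5, -0.2, -0.1]
width: 0.5
grasp_force: 0.0
board pos [ 65.4 -73.2 141.2] rot todo [-0.     0.002  0.001] F [-0.5 -0.2 -0.1] w 0.5 t 2.35 q [-0.15  0.5   1.77  0.    0.87  1.62]
aligned tool x,y in world [ 0.98 -0.2   0.  ] [-0.2  -0.98 -0.  ]
(50, -65, 139) world [572. -68. 139.] now [-15.4  -8.2   2.2] aligned [-15.4  -8.2   2.2]
(31, -60, 139) world [555. -59. 139.] now [-34.4 -13.2   2.2] aligned [-34.4 -13.2   2.2]
(24, -59, 139) world [548. -57. 139.] now [-41.4 -14.2   2.3] aligned [-41.4 -14.2   2.2]
```

Scaled: -9 mm / 500 = -0.018, -7 mm / 500 = -0.014.

```bash
python3 -m jog '{"ticks": [[-0.018, -0.01, 0.004, 0, 0, 0], [-0.018, -0.008, 0, 0, 0, 0], [-0.018, -0.008, 0, 0, 0, 0], [-0.014, 0, 0, 0, 0, 0], [0, 0, 0, 0, 0, 0]]}'
python3 -m jog '{"ticks": [[-0.006, 0, 0, 0, 0, 0], [-0.006, 0, 0, 0, 0, 0], [0, 0, 0, 0, 0, 0]]}'
python3 go.py 24,-59,139
python3 - <<'E'
from h import *
d=cap('top'); s=cap('scene')
im=np.hstack([cv2.resize(x['img'][100:300,100:350] if i==0 else x['img'][130:290,210:440],None,fx=1.6,fy=1.6)[:250,:380] for i,x in enumerate((d,s))])
cv2.imwrite('pics/c1.png',im[...,::-1])
E
```

```text
t: 2.77
ee_pos: [556.2, -60.7, 139.3]
orientation: [-3.126, 0.315, 0.0]
ft_force: [0.1, -0.3, -0.0]
width: 0.3
grasp_force: 0.0
t: 3.02
ee_pos: [552.0, -60.1, 139.5]
orientation: [-3.126, 0.315, -0.002]
ft_force: [1.2, 0.8, 0.3]
width: 0.6
grasp_force: 0.9
board pos [ 28.5 -61.3 139.5] rot todo [-0.    -0.001 -0.001] F [1.2 0.8 0.3] w 0.6 t 3.02 q [-0.13  0.46  1.85  0.    0.82  1.64]
aligned tool x,y in world [ 0.98 -0.2   0.  ] [-0.2  -0.98 -0.  ]
(24, -59, 139) world [548. -57. 139.] now [-4.5 -2.3  0.5] aligned [-4.5 -2.3  0.5]
```

View pics/c1.png

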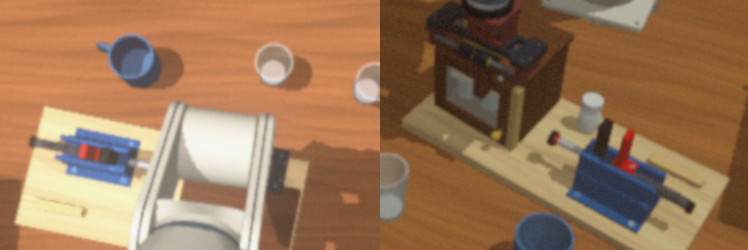

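The scene crop shows the fingers on the almost-shut door, with the pale strip at crop px (515,115). The foot at (552,137) is untouched. I keep pushing slowly.

Scaled: -2 mm / 500 = -0.004, -1 mm / 500 = -0.002.

```bash
python3 -m jog '{"ticks": [[-0.004, -0.002, 0, 0, 0, 0], [0, 0, 0, 0, 0, 0]]}'; python3 -m jog '{"ticks": [[-0.004, 0, 0, 0, 0, 0], [0, 0, 0, 0, 0, 0]]}';python3 -m jog '{"ticks": [[-0.004, 0, 0, 0, 0, 0], [0, 0, 0, 0, 0, 0], [0, 0, 0, 0, 0, 0]]}'
python3 go.py 24,-59,139
```

```text
t: 3.28
ee_pos: [549.0, -58.7, 139.1]
orientation: [3.126, -0.315, -0.002]
ft_force: [0.1, 0.3, 0.5]
width: 0.2
grasp_force: 0.0
t: 3.45
ee_pos: [547.0, -58.2, 139.0]
orientation: [3.126, -0.315, -0.002]
ft_force: [-0.5, 0.2, -0.6]
width: 0.4
grasp_force: 0.0
t: 3.7
ee_pos: [547.0, -58.2, 139.3]
orientation: [3.126, -0.315, 0.004]
ft_force: [5.3, -1.5, -4.4]
width: 0.5
grasp_force: 2.7
board pos [ 23.2 -60.4 139.3] rot todo [-0.    -0.003 -0.   ] F [ 5.3 -1.5 -4.4] w 0.5 t 3.7 q [-0.13  0.46  1.87 -0.    0.82  1.64]
aligned tool x,y in world [ 0.98 -0.2   0.  ] [-0.2  -0.98 -0.  ]
(24, -59, 139) world [548. -57. 139.] now [ 0.8 -1.4  0.4] aligned [ 0.8 -1.4  0.3]
```

Scaled: -40 mm / 500 = -0.08, -30 mm / 500 = -0.06.

```bash
python3 -m jog '{"ticks": [[0.03, 0, 0, 0, 0, 0], [0.04, 0, 0, 0, 0, 0], [0.02, 0, -0.06, 0, 0, 0], [0, 0, -0.08, 0, 0, 0], [0, 0, 0, 0, 0, 0]]}' 88
python3 go.py 0,146,210
python3 - <<'E'
from h import *
s=cap('scene');save(s,'s2')
im=cv2.resize(s['img'][130:290,210:440],None,fx=3,fy=3);cv2.imwrite('pics/c2.png',im[...,::-1])
E
```

```text
t: 4.12
ee_pos: [593.9, -67.4, 215.5]
orientation: [3.125, -0.315, 0.015]
ft_force: [0.5, -0.6, 1.3]
width: 30.3
grasp_force: 0.0
board pos [ 71.  -60.1 215.5] rot todo [-0.001 -0.01  -0.   ] F [ 0.5 -0.6  1.3] w 30.3 t 4.12 q [-0.13  0.41  1.72  0.    1.    1.64]
aligned tool x,y in world [ 0.98 -0.2   0.  ] [-0.2  -0.98 -0.  ]
(0, 146, 210) world [565. 149. 210.] now [ -71.2 -206.1    5. ] aligned [ -71.  -206.1    5.5]
```

View pics/c2.png

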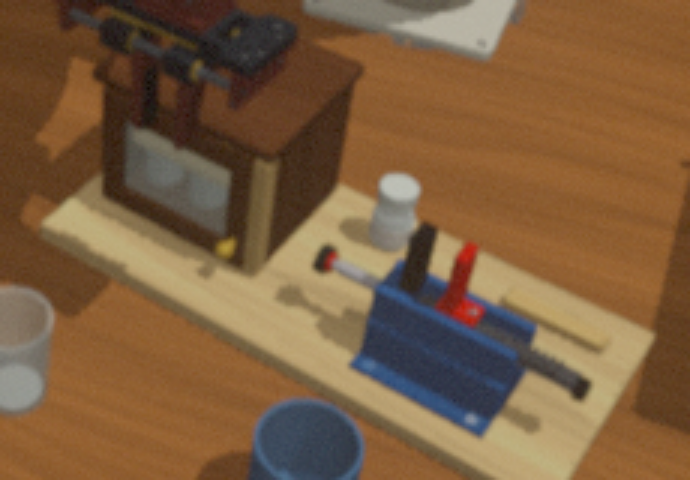

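The door looks shut: the strip at crop px (263,210) is flush under the cornice. I check that numerically and measure the foot again as I move on.

Scaled: -34 mm / 500 = -0.068, -12 mm / 500 = -0.024, 0.005 rad / 3.1416 = 0.0016.

```bash
cat > look.py <<'E'
from m2 import *
cap('scene'); d,P,c,u,v=cloud('scene'); B=toB(P); r,g,b=c.T
def show(k,m):
    if m.sum()>3: print(k,m.sum(),'med',np.median(B[m],axis=0).round(1),'lo',np.percentile(B[m],5,axis=0).round(1),'hi',np.percentile(B[m],95,axis=0).round(1))
    else: print(k,m.sum())
inb=(abs(B[:,0])<30)
show('front',inb&(B[:,1]>-150)&(B[:,1]<-5)&(B[:,2]>35)&(B[:,2]<140)&(c.max(1)<110))
show('strip',inb&(B[:,1]>-18)&(B[:,1]<8)&(B[:,2]>40)&(B[:,2]<140)&(r>120))
dk=(c.max(1)<70)&inb&(B[:,2]>58)&(B[:,2]<95)
red=(r>100)&(g<.35*r)&(b<.35*r)
show('foot',dk&(B[:,1]>6)&(B[:,1]<90)); show('collar',red&inb&(B[:,2]<100)&(B[:,1]<115)&(B[:,1]>-10))
show('cap',dk&(B[:,1]>238)); show('blade',red&(B[:,2]>120)&(B[:,1]>100))
m=dk&(B[:,1]>238)
if m.any(): print('cap end',np.sort(B[m][:,1])[-6:].round(1))
E
python3 look.py
python3 -m jog '{"ticks": [[-0.024, -0.068, 0, 0, 0.0016, 0], [-0.024, -0.068, 0, 0, 0.0016, 0], [-0.024, -0.068, 0, 0, 0, 0], [-0.024, -0.068, 0, 0, 0, 0], [-0.024, -0.068, 0, 0, 0, 0]]}' 88
python3 -m jog '{"ticks": [[-0.022, -0.068, 0, 0, 0, 0], [0, 0, 0, 0, 0, 0], [0, 0, 0, 0, 0, 0]]}'
python3 go.py 0,146,125
```

```text
front 1159 med [  5.5 -76.7  77.6] lo [   1.7 -147.6   41.3] hi [ 12.  -12.2 134.3]
strip 45 med [ 3.3 -0.9 83.7] lo [-0.7 -1.9 46.4] hi [  9.5   0.  129.3]
foot 13 med [12.2 60.1 83. ] lo [ 6.3 57.8 76.1] hi [13.3 62.4 91.6]
collar 3
cap 144 med [ -7.4 479.8  66.1] lo [-14.7 251.5  58.8] hi [ 15.1 511.4  85.8]
blade 71 med [ 10.7 175.8 148.6] lo [ -3.5 172.  123.3] hi [ 15.8 178.6 159. ]
cap end [512.5 513.3 513.9 514.7 514.9 516.1]
t: 4.63
ee_pos: [563.2, 112.9, 207.3]
orientation: [3.124, -0.315, 0.011]
ft_force: [1.2, -0.2, -0.0]
width: 71.6
grasp_force: 0.0
t: 4.88
ee_pos: [559.5, 148.5, 207.3]
orientation: [3.124, -0.309, 0.011]
ft_force: [-0.1, -0.0, 0.3]
width: 87.3
grasp_force: 0.0
board pos [ -5.7 144.7 207.3] rot todo [ 0.001 -0.007  0.003] F [-0.1 -0.   0.3] w 87.3 t 4.88 q [ 0.24  0.4   1.76 -0.01  0.98  2.01]
aligned tool x,y in world [ 0.98 -0.2   0.  ] [-0.2  -0.98 -0.  ]
(0, 146, 125) world [565. 149. 125.] now [ 5.1 -1.4 82.3] aligned [ 5.7 -1.3 82.3]
```

Scaled: 30 mm / 500 = 0.06, 20 mm / 500 = 0.04, -0.006 rad / 3.1416 = -0.0019.

```bash
python3 -m jog '{"ticks": [[0.004, 0, 0.04, 0, -0.0019, 0], [0.004, -0.002, 0.06, 0, 0, 0.001], [0.002, 0, 0.04, 0, 0, 0], [0, 0, 0.024, 0, 0, 0], [0, 0, 0, 0, 0, 0]]}'
python3 go.py 0,146,125
```

```text
t: 5.3
ee_pos: [564.5, 145.3, 123.6]
orientation: [3.123, -0.322, -0.003]
ft_force: [0.5, -0.5, -1.0]
width: 87.8
grasp_force: 0.0
board pos [ -0.2 142.5 123.6] rot todo [ 0.003  0.002 -0.005] F [ 0.5 -0.5 -1. ] w 87.8 t 5.3 q [ 0.23  0.52  1.8  -0.    0.83  2.01]
aligned tool x,y in world [ 0.98 -0.2   0.  ] [-0.2  -0.98 -0.  ]
(0, 146, 125) world [565. 149. 125.] now [ 0.2 -3.5 -1.4] aligned [ 0.2 -3.5 -1.4]
```

Scaled: -3.5 mm / 500 = -0.007, -1 mm / 500 = -0.002.

```bash
python3 -m jog '{"ticks": [[0, -0.007, -0.002, 0, 0, 0], [0, 0, 0, 0, 0, 0]]}'
python3 -m jog '{"ticks": [[0, 0, 0, 0, 0, 0], [0, 0, 0, 0, 0, 0], [0, 0, 0, 0, 0, 0], [0, 0, 0, 0, 0, 0], [0, 0, 0, 0, 0, 0]]}' 32
python3 -m jog '{"ticks": [[0, 0, 0, 0, 0, 0], [0, 0, 0, 0, 0, 0], [0, 0, 0, 0, 0, 0], [0, 0, 0, 0, 0, 0], [0, 0, 0, 0, 0, 0]]}'
python3 go.py 0,146,125; python3 look.py
```

```text
t: 5.47
ee_pos: [568.2, 150.6, 128.9]
orientation: [-3.125, 0.321, -0.009]
ft_force: [0.4, 0.2, 0.1]
width: 88.1
grasp_force: 0.0
t: 5.88
ee_pos: [567.7, 151.2, 128.4]
orientation: [-3.124, 0.32, -0.008]
ft_force: [-0.5, 8.1, 1.1]
width: 57.7
grasp_force: 3.8
t: 6.3
ee_pos: [567.2, 148.8, 128.3]
orientation: [3.122, -0.318, 0.006]
ft_force: [-2.3, -11.5, 5.9]
width: 32.6
grasp_force: 15.2
board pos [  1.8 146.5 128.3] rot todo [ 0.003 -0.004 -0.002] F [ -2.3 -11.5   5.9] w 32.6 t 6.3 q [ 0.24  0.52  1.79 -0.01  0.83  2.02]
aligned tool x,y in world [ 0.98 -0.2   0.  ] [-0.2  -0.98 -0.  ]
(0, 146, 125) world [565. 149. 125.] now [-1.8  0.5  3.3] aligned [-1.8  0.5  3.3]
front 1226 med [  5.7 -75.9  78.8] lo [   1.5 -146.8   40.9] hi [ 12.4 -11.1 134.9]
strip 0
foot 18 med [11.3 44.1 86.5] lo [ 3.  41.5 77. ] hi [15.  47.9 89.5]
collar 5 med [ 7.5 49.8 84. ] lo [ 1.8 48.7 79.8] hi [ 9.5 51.2 85.5]
cap 145 med [ -7.5 481.8  66. ] lo [-15.3 244.5  58.7] hi [ 17.5 512.8  85.7]
blade 53 med [ 12.9 156.7 145.2] lo [  0.9 153.7 122.4] hi [ 15.8 159.5 159.3]
cap end [513.6 514.  514.6 515.3 516.2 517. ]
```

```bash
Z='x'; python3 -m jog '{"ticks": [[0, 0, 0, 0, 0, 0], [0, 0, 0, 0, 0, 0], [0, 0, 0, 0, 0, 0], [0, 0, 0, 0, 0, 0], [0, 0, 0, 0, 0, 0]]}' 80
python3 -m jog '{"ticks": [[0, 0, 0, 0, 0, 0], [0, 0, 0, 0, 0, 0], [0, 0, 0, 0, 0, 0], [0, 0, 0, 0, 0, 0], [0, 0, 0, 0, 0, 0]]}'
python3 look.py | egrep 'foot|blade|collar'
python3 -m jog '{"ticks": [[0, 0, 0, 0, 0, 0], [0, 0, 0, 0, 0, 0], [0, 0, 0, 0, 0, 0], [0, 0, 0, 0, 0, 0], [0, 0, 0, 0, 0, 0]]}' 32
python3 -m jog '{"ticks": [[0, 0, 0, 0, 0, 0], [0, 0, 0, 0, 0, 0], [0, 0, 0, 0, 0, 0], [0, 0, 0, 0, 0, 0], [0, 0, 0, 0, 0, 0]]}'
python3 look.py | egrep 'foot|blade|collar'
```

```text
t: 6.77
ee_pos: [567.6, 150.9, 128.0]
orientation: [-3.125, 0.319, -0.007]
ft_force: [0.9, 3.7, 1.3]
width: 62.2
grasp_force: 1.3
t: 7.18
ee_pos: [567.1, 150.3, 127.5]
orientation: [3.125, -0.32, 0.005]
ft_force: [0.8, 0.2, 0.1]
width: 79.9
grasp_force: 0.0
foot 18 med [ 9.8 44.5 87.2] lo [ 3.2 42.  77.4] hi [14.2 47.7 90.6]
collar 5 med [ 8.4 49.6 83.3] lo [ 4.6 48.4 81. ] hi [10.2 50.6 86.5]
blade 61 med [ 12.  175.5 147.6] lo [  0.5 171.7 121.6] hi [ 15.1 178.5 159.7]
t: 7.65
ee_pos: [567.6, 151.5, 127.8]
orientation: [-3.124, 0.32, -0.007]
ft_force: [0.5, 9.1, -2.7]
width: 50.4
grasp_force: 4.2
t: 8.07
ee_pos: [567.0, 148.7, 127.7]
orientation: [3.122, -0.319, 0.005]
ft_force: [-0.2, -9.4, 2.0]
width: 32.7
grasp_force: 14.3
foot 28 med [ 9.5 28.  85.9] lo [ 1.4 24.2 76.4] hi [14.6 32.2 90.5]
collar 6 med [ 7.6 35.8 83.5] lo [ 5.7 33.9 76.4] hi [10.1 37.2 86.9]
blade 50 med [ 12.8 157.  145.2] lo [  3.3 153.  122.3] hi [ 15.3 159.7 158.5]
```

```bash
python3 -m jog '{"ticks": [[0, 0, 0, 0, 0, 0], [0, 0, 0, 0, 0, 0], [0, 0, 0, 0, 0, 0], [0, 0, 0, 0, 0, 0], [0, 0, 0, 0, 0, 0]]}' 80
python3 -m jog '{"ticks": [[0, 0, 0, 0, 0, 0], [0, 0, 0, 0, 0, 0], [0, 0, 0, 0, 0, 0], [0, 0, 0, 0, 0, 0], [0, 0, 0, 0, 0, 0]]}'
python3 -m jog '{"ticks": [[0, 0, 0, 0, 0, 0], [0, 0, 0, 0, 0, 0], [0, 0, 0, 0, 0, 0], [0, 0, 0, 0, 0, 0], [0, 0, 0, 0, 0, 0]]}' 32
python3 -m jog '{"ticks": [[0, 0, 0, 0, 0, 0], [0, 0, 0, 0, 0, 0], [0, 0, 0, 0, 0, 0], [0, 0, 0, 0, 0, 0], [0, 0, 0, 0, 0, 0]]}'
python3 look.py | egrep 'foot|blade|collar'
python3 -m jog '{"ticks": [[0, 0, 0, 0, 0, 0], [0, 0, 0, 0, 0, 0], [0, 0, 0, 0, 0, 0], [0, 0, 0, 0, 0, 0], [0, 0, 0, 0, 0, 0]]}' 80
python3 -m jog '{"ticks": [[0, 0, 0, 0, 0, 0], [0, 0, 0, 0, 0, 0], [0, 0, 0, 0, 0, 0], [0, 0, 0, 0, 0, 0], [0, 0, 0, 0, 0, 0]]}'
python3 look.py | egrep 'foot|blade|collar'; python3 go.py 0,146,125
python3 - <<'E'
from h import *
s=np.load('pics/scene.npy',allow_pickle=True).item()
im=cv2.resize(s['img'][160:270,270:400],None,fx=5,fy=5);cv2.imwrite('pics/c3.png',im[...,::-1])
E
```

```text
t: 8.53
ee_pos: [567.4, 150.8, 127.8]
orientation: [3.125, -0.319, 0.007]
ft_force: [0.4, 3.3, -1.4]
width: 62.1
grasp_force: 1.3
t: 8.95
ee_pos: [567.3, 150.3, 127.8]
orientation: [3.125, -0.32, 0.006]
ft_force: [-0.2, -0.1, -0.6]
width: 79.8
grasp_force: 0.0
t: 9.37
ee_pos: [567.6, 151.5, 127.8]
orientation: [-3.124, 0.32, -0.007]
ft_force: [1.1, 7.9, -3.4]
width: 50.2
grasp_force: 4.2
t: 9.78
ee_pos: [567.0, 148.7, 127.7]
orientation: [3.122, -0.319, 0.005]
ft_force: [-0.8, -9.2, 2.6]
width: 32.4
grasp_force: 14.4
foot 37 med [ 9.  15.  87.1] lo [-5.7  9.8 75.8] hi [15.  19.9 91. ]
collar 6 med [ 7.9 22.3 85.8] lo [ 3.  20.7 81.9] hi [ 9.6 23.4 88.7]
blade 51 med [ 12.5 156.3 146.7] lo [  0.6 153.2 122.1] hi [ 14.2 159.5 159. ]
t: 10.25
ee_pos: [567.4, 150.9, 127.8]
orientation: [3.125, -0.319, 0.007]
ft_force: [0.1, 2.3, -1.0]
width: 62.1
grasp_force: 1.3
t: 10.67
ee_pos: [567.2, 150.4, 127.8]
orientation: [3.125, -0.32, 0.006]
ft_force: [0.7, -0.4, 0.4]
width: 79.9
grasp_force: 0.0
foot 36 med [ 7.9 15.2 85.6] lo [-8.2 10.  74.8] hi [14.5 19.2 91.1]
collar 5 med [ 5.2 21.5 85.3] lo [ 2.9 19.8 80.6] hi [ 7.1 22.9 87.4]
blade 58 med [ 11.9 175.4 148.9] lo [ -0.4 172.1 123.5] hi [ 14.6 178.1 159.1]
board pos [  1.5 148.  127.8] rot todo [ 0.    -0.004 -0.003] F [ 0.4 -0.2  0. ] w 79.5 t 10.72 q [ 0.24  0.52  1.79 -0.    0.83  2.02]
aligned tool x,y in world [ 0.98 -0.2   0.  ] [-0.2  -0.98 -0.  ]
(0, 146, 125) world [565. 149. 125.] now [-1.5  2.   2.8] aligned [-1.5  2.   2.8]
```

View pics/c3.png

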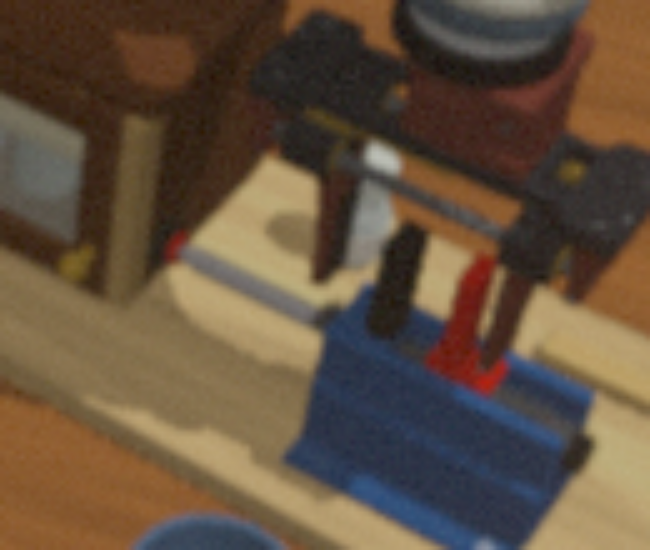

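The foot at crop px (160,240) is about 10 mm short of the strip, and the trigger is released. The next full squeeze should touch and press about 3 to 4 mm.

```bash
python3 -m jog '{"ticks": [[0, 0, 0, 0, 0, 0], [0, 0, 0, 0, 0, 0], [0, 0, 0, 0, 0, 0], [0, 0, 0, 0, 0, 0], [0, 0, 0, 0, 0, 0]]}' 32
python3 -m jog '{"ticks": [[0, 0, 0, 0, 0, 0], [0, 0, 0, 0, 0, 0], [0, 0, 0, 0, 0, 0]]}'
python3 -m jog '{"ticks": [[0, 0, 0, 0, 0, 0], [0, 0, 0, 0, 0, 0], [0, 0, 0, 0, 0, 0], [0, 0, 0, 0, 0, 0], [0, 0, 0, 0, 0, 0]]}'
python3 look.py | egrep 'foot|blade|collar|strip'; python3 go.py 0,146,125
python3 - <<'E'
from h import *
s=np.load('pics/scene.npy',allow_pickle=True).item()
im=cv2.resize(s['img'][160:270,270:400],None,fx=5,fy=5);cv2.imwrite('pics/c4.png',im[...,::-1])
E
```

```text
t: 11.13
ee_pos: [567.6, 151.6, 127.8]
orientation: [-3.124, 0.32, -0.007]
ft_force: [0.4, 7.6, -3.2]
width: 50.1
grasp_force: 4.1
t: 11.38
ee_pos: [567.1, 149.2, 127.7]
orientation: [3.122, -0.317, 0.006]
ft_force: [-1.6, -10.9, 2.1]
width: 33.5
grasp_force: 21.1
t: 11.8
ee_pos: [567.0, 148.8, 127.7]
orientation: [3.123, -0.319, 0.005]
ft_force: [-1.1, -8.9, 2.0]
width: 32.5
grasp_force: 21.6
strip 0
foot 15 med [ 8.9  7.7 86.3] lo [-3.7  6.3 71.8] hi [14.9 10.1 90.9]
collar 4 med [ 7.8 10.4 80.7] lo [ 3.3  8.8 78.9] hi [10.4 11.2 86. ]
blade 52 med [ 12.6 156.8 146.5] lo [  3.5 153.  122.6] hi [ 14.8 159.5 159.8]
board pos [  1.6 146.4 127.7] rot todo [ 0.002 -0.004 -0.003] F [-1.2 -9.   1.2] w 32.5 t 11.85 q [ 0.24  0.52  1.79 -0.    0.83  2.02]
aligned tool x,y in world [ 0.98 -0.2   0.  ] [-0.2  -0.98 -0.  ]
(0, 146, 125) world [565. 149. 125.] now [-1.6  0.4  2.7] aligned [-1.6  0.4  2.7]
```

View pics/c4.png

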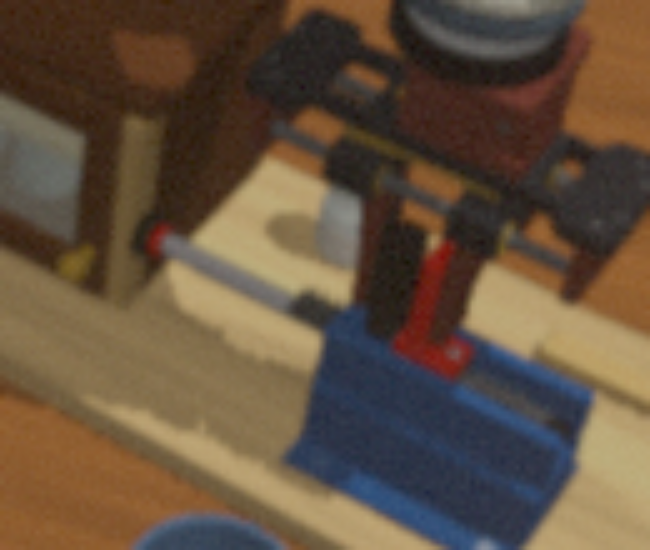

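The foot at crop px (150,235) now rests on the strip. The forces balance at about 7 N on the foot, close to the 6 N minimum. I pump once more, gently, to reach about 15 N.

```bash
python3 -m jog '{"ticks": [[0, 0, 0, 0, 0, 0], [0, 0, 0, 0, 0, 0], [0, 0, 0, 0, 0, 0], [0, 0, 0, 0, 0, 0], [0, 0, 0, 0, 0, 0]]}' 80
python3 -m jog '{"ticks": [[0, 0, 0, 0, 0, 0], [0, 0, 0, 0, 0, 0], [0, 0, 0, 0, 0, 0], [0, 0, 0, 0, 0, 0], [0, 0, 0, 0, 0, 0]]}' | tail -3
python3 look.py | egrep 'foot|blade|collar'
for w in 60 ; do python3 -m jog '{"ticks": [[0, 0, 0, 0, 0, 0], [0, 0, 0, 0, 0, 0], [0, 0, 0, 0, 0, 0], [0, 0, 0, 0, 0, 0], [0, 0, 0, 0, 0, 0]]}' 60 | tail -3; done
python3 -m jog '{"ticks": [[0, 0, 0, 0, 0, 0], [0, 0, 0, 0, 0, 0], [0, 0, 0, 0, 0, 0], [0, 0, 0, 0, 0, 0]]}' 56 | tail -3
python3 -m jog '{"ticks": [[0, 0, 0, 0, 0, 0], [0, 0, 0, 0, 0, 0], [0, 0, 0, 0, 0, 0], [0, 0, 0, 0, 0, 0]]}' 53 | tail -3
```

```text
t: 12.27
ee_pos: [567.4, 150.8, 127.8]
orientation: [3.125, -0.319, 0.007]
ft_force: [0.5, 2.3, -0.5]
width: 62.1
grasp_force: 1.5
ft_force: [-0.2, -0.6, 0.5]
width: 80.0
grasp_force: 0.0
foot 14 med [ 8.2  8.2 85.3] lo [-4.4  6.3 72.3] hi [14.5 10.5 91.4]
collar 5 med [ 6.9 11.2 86. ] lo [ 3.1 10.  79.8] hi [11.  12.6 86.7]
blade 59 med [ 11.7 175.6 148.1] lo [ -0.2 171.9 123.6] hi [ 15.1 178.3 158.5]
ft_force: [0.6, 3.0, -0.9]
width: 60.3
grasp_force: 1.6
ft_force: [1.0, 3.0, -1.3]
width: 56.0
grasp_force: 1.3
ft_force: [0.2, 3.1, -0.2]
width: 53.1
grasp_force: 1.4
```

```bash
python3 -m jog '{"ticks": [[0, 0, 0, 0, 0, 0], [0, 0, 0, 0, 0, 0], [0, 0, 0, 0, 0, 0], [0, 0, 0, 0, 0, 0]]}' 51 | tail -3
python3 -m jog '{"ticks": [[0, 0, 0, 0, 0, 0], [0, 0, 0, 0, 0, 0], [0, 0, 0, 0, 0, 0], [0, 0, 0, 0, 0, 0]]}' 49 | tail -3
python3 -m jog '{"ticks": [[0, 0, 0, 0, 0, 0], [0, 0, 0, 0, 0, 0], [0, 0, 0, 0, 0, 0], [0, 0, 0, 0, 0, 0]]}' 47 | tail -3
```

```text
ft_force: [-0.0, 3.6, -1.1]
width: 51.2
grasp_force: 2.0
ft_force: [0.8, 4.7, -1.1]
width: 49.0
grasp_force: 2.1
ft_force: [1.4, 7.4, -1.4]
width: 47.1
grasp_force: 3.2
```

```bash
python3 -m jog '{"ticks": [[0, 0, 0, 0, 0, 0], [0, 0, 0, 0, 0, 0], [0, 0, 0, 0, 0, 0], [0, 0, 0, 0, 0, 0]]}' 45 | tail -3
python3 -m jog '{"ticks": [[0, 0, 0, 0, 0, 0], [0, 0, 0, 0, 0, 0], [0, 0, 0, 0, 0, 0], [0, 0, 0, 0, 0, 0]]}' 43 | tail -3
python3 -m jog '{"ticks": [[0, 0, 0, 0, 0, 0], [0, 0, 0, 0, 0, 0], [0, 0, 0, 0, 0, 0], [0, 0, 0, 0, 0, 0]]}' 41 | tail -3
```

```text
ft_force: [2.1, 10.8, -2.4]
width: 44.9
grasp_force: 5.0
ft_force: [2.0, 12.1, -2.7]
width: 43.3
grasp_force: 6.0
ft_force: [2.0, 13.6, -4.1]
width: 41.3
grasp_force: 6.8
```

```bash
python3 -m jog '{"ticks": [[0, 0, 0, 0, 0, 0], [0, 0, 0, 0, 0, 0], [0, 0, 0, 0, 0, 0], [0, 0, 0, 0, 0, 0]]}' 39 | tail -3
python3 -m jog '{"ticks": [[0, 0, 0, 0, 0, 0], [0, 0, 0, 0, 0, 0], [0, 0, 0, 0, 0, 0], [0, 0, 0, 0, 0, 0]]}' 37 | tail -5
python3 look.py | egrep 'foot|blade|collar'; python3 go.py 0,146,125|head -1
```

```text
ft_force: [0.8, 11.9, -4.1]
width: 39.1
grasp_force: 10.6
ee_pos: [567.5, 151.2, 127.8]
orientation: [-3.125, 0.319, -0.007]
ft_force: [1.3, 8.4, -2.4]
width: 37.5
grasp_force: 17.3
foot 15 med [ 9.9  8.6 84.4] lo [-5.5  6.6 73.4] hi [14.2 88.3 89.9]
collar 7 med [ 7.3 11.  83.5] lo [ 3.4  9.3 79.5] hi [10.5 13.  87.4]
blade 49 med [ 13.2 161.8 144.6] lo [  2.4 159.1 121.7] hi [ 15.4 165.1 158.7]
board pos [  1.6 148.8 127.8] rot todo [-0.001 -0.004 -0.003] F [ 1.5  8.  -3. ] w 37.5 t 16.53 q [ 0.24  0.52  1.79 -0.    0.83  2.02]
```

```bash
python3 -m jog '{"ticks": [[0, 0, 0, 0, 0, 0], [0, 0, 0, 0, 0, 0], [0, 0, 0, 0, 0, 0], [0, 0, 0, 0, 0, 0], [0, 0, 0, 0, 0, 0]]}' 36 | tail -5
python3 -m jog '{"ticks": [[0, 0, 0, 0, 0, 0], [0, 0, 0, 0, 0, 0], [0, 0, 0, 0, 0, 0], [0, 0, 0, 0, 0, 0], [0, 0, 0, 0, 0, 0]]}' | tail -5
python3 look.py
```

```text
ee_pos: [567.4, 150.7, 127.8]
orientation: [3.125, -0.319, 0.007]
ft_force: [2.1, 5.1, -1.2]
width: 36.3
grasp_force: 20.5
ee_pos: [567.4, 150.8, 127.8]
orientation: [3.125, -0.319, 0.007]
ft_force: [0.7, 5.9, -1.2]
width: 36.6
grasp_force: 20.5
front 1237 med [  5.7 -77.2  79.2] lo [   1.6 -145.7   41.1] hi [ 12.3 -10.6 135.5]
strip 0
foot 12 med [ 9.4  8.  85.1] lo [ 0.9  6.8 71.6] hi [12.8 45.2 91.7]
collar 5 med [ 7.5 10.8 85. ] lo [ 3.6  9.4 78.1] hi [10.3 11.2 86.8]
cap 114 med [ -9.4 488.2  63.5] lo [-15.1 463.3  58.5] hi [ 22.  513.6  69.3]
blade 45 med [ 12.9 161.1 148.5] lo [ -0.4 158.5 123.4] hi [ 14.9 163.5 160. ]
cap end [513.9 513.9 514.7 515.4 516.3 517.1]
```

```bash
python3 -c "
from workcell import ticket
print(ticket.close_job())"
```

```text
the job is handed in; nothing more can be done
None
```

The job is handed in with the door shut on its catch and the trigger still held squeezed, so the foot presses the strip with about 13 N (about 5 mm of pad travel, worked out from the finger forces).

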